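# Reseat the disc of a check valve under its bayonet cover

## Task

The disc of this check valve has slipped off its seat. Turn the bayonet cover anticlockwise until its ears are clear of the claws, lift it off and set it down flat on the bench beside the valve; then slide the brass disc across the chamber floor, without lifting it (its face is lapped), until it drops into its seat. Put the cover back on and turn it clockwise to its stop, so that all three ears are fully under the claws again; leave the oil can, wrench, pliers and roll of tape where they are.

Things in the scene. Friction and masses are not known exactly. Their poses are not given: they have to be found in the camera images.
- valve: Grey check valve bolted to the bench. Base plate 200 x 150 mm, 10 mm thick; round body; pipe stubs along its own +x and -x end 122 mm from the centre (flanges 64 mm in diameter, top 74 mm above the bench). Origin: centre of the base plate's underside, on the bench; z up. Round chamber open at the top, under the cover; on its rim a flange 180 mm in diameter with three claws.
- valve_mouth (a point): Centre of the chamber's mouth, on the valve's axis at rim height, 88 mm above the bench; axes as the valve's. The chamber is 120 mm in diameter with a flat floor 52 mm above the bench (36 mm below the rim). The bench is free for 340 mm to the left (+y) of this axis: room for the cover.
- claw_pocket (a point): In the claw at the valve's +x: where the middle of an ear lies (radius 75.5 mm) with the cover at its stop. Claws stand at 0, 120 and 240 degrees, 36 degrees wide each, 84 degree gaps between; outer wall at radius 85 to 90 mm; roof radius 71 to 90 mm, 97.5 to 104.5 mm above the bench. The clockwise end of a claw (seen from above) is walled: the stop. The other end is open.
- valve_seat (a point): Centre of the floor of the seat: a round recess 41 mm in diameter, 5 mm deep, in the chamber floor, brass with a dark port in the middle. It lies 24 mm from the valve's axis on the +x side, its floor 47 mm above the bench.
- cover: Loose bare-metal bayonet cover, 0.3 to 0.55 kg. Origin: centre of its underside, below a black tapered spigot 4 mm high (102 to 114 mm in diameter, 3 mm play all round in the mouth); z up. Plate 132 mm in diameter, 4 to 13 mm above the origin; three ears on its edge, grip bar on top. On the valve its origin is 84 mm above the bench on the valve's axis; standing on the bench it is at 0.
- cover_grip (a point): On the cover's axis inside the grip bar, 40 mm above the cover's origin. The bar runs along the cover's own x: 78 mm long, 14 mm thick, from the plate (13 mm) to 53 mm above the origin.
- ear0 (a point): Middle (radius 75.5 mm, 8.5 mm above the origin) of the ear at the cover's +x; 7 mm thick, 24 degrees wide, reaches to radius 80.5 mm. At the stop an ear points along the valve's +x. Turned 30 to 90 degrees anticlockwise (about +z) from there all ears are clear and the cover lifts off; 60 is midway. Light friction only, no spring; any ear may go back in any gap.
- ear1 (a point): Same point of the ear 120 degrees about +z from ear0.
- ear2 (a point): Same point of the ear 240 degrees about +z from ear0.
- disc: Loose brass valve disc, about 0.11 kg, 34 mm in diameter and 10 mm thick with a round boss on top, 16 mm in diameter, rising from 10 to 28 mm above the underside. Origin: centre of its underside, z up. It lies flat on the chamber floor beside the seat (origin 52 mm above the bench, its boss top 80 mm); in the seat its origin is at 47 mm.
- oil_can: Oil can, 72 x 97 x 162 mm, with a thin spout; stands to the right. Leave it.
- wrench: Steel combination wrench, 210 mm long, 8 mm high, flat on the bench at the right. Leave it.
- pliers: Pliers with red handles, 193 mm long, flat on the bench at the left. Leave them.
- masking_tape: Roll of masking tape, 103 mm in diameter, 25 mm high, flat on the bench at the back, a little to the left. Leave it.
Things that resemble listed ones, but are neither listed nor needed, are in the scene too. There is more than one size of the cover; the job needs the larger.

How it is judged:
By the outcome, as a careful person would: the job done as asked, in the order asked, and still so for the second after the job is handed in, with the robot touching nothing.
It also fails if it takes over 64 s, if anything falls off the work surface, if the arm or the gripper's body presses on something with over 40 N, if the wrist force passes 120 N, or if a joint passes its speed limit or range.

## Robot

A 7-joint arm with a two-finger parallel gripper is mounted at the origin on a cart in front of the work surface, level with it; the furniture and walls round the work are solid. World frame = base frame: x ahead of the robot, y to its left, z up, the work surface at z = 0. Lengths are in m, angles in rad, forces in N, time in s.
With the tool pointing down it reaches from about 0.4 to 0.85 m from the base axis. Payload 10.4 kg.
Tool frame: the origin (TCP) lies at the very end of the fingers, on their centre line; the grasp point (between the pads) lies 19 mm behind it; z points along the fingers, y is the direction in which the jaws open and shut (so a half turn about z gives the same grasp; the last joint's range is limited). The gripper opens to 85 mm and grips with 20 to 120 N. Pads are 22 mm wide; open, the fingers measure 114 mm over their backs; the gripper's body (76 mm by 85 mm) begins 54 mm behind the grasp point. The pads swing forward as they close: fully open they stand 13 mm farther back than shut.
Start: joints at [-1.166, 0.332, -0.065, 1.46, 0.022, 1.35, -0.088], TCP at [0.259, 0.569, 0.231] pointing down, gripper open.
Joint ranges: [-2.6, 2.6], [-0.5, 2.12], [-1.47, 1.34], [0.16, 2.42], [-1.27, 4.41], [0.06, 2.06], [-2.6, 2.6]. Speed limits (rad/s): [2.22, 2.22, 2.79, 2.79, 3.14, 3.14, 3.14].

## Interface

Orientations are given as a unit quaternion [x, y, z, w].
In Python, from workcell import get_obs, camera, camera_info, hand_in gives the robot as it stands.
- The arm moves only by the tool move_arm, never from a script. Its argument "moves" is a list of rows, each a list of 3 entries, a list of its own where there are three numbers: the shift along the tool's x, y, z in units of 25 mm (1.0 is 25 mm), then the turn, a rotation vector about the tool's x, y, z in degrees, then the opening, from 0 (shut) to 1 (fully open). A call has 1 to 5 rows; each row shifts and turns the commanded pose from where the row before left it, along the tool's axes as they then stand; what a row does not reach is not made up. A row lasts 1/8 s, in which the tool goes at most 62.5 mm and 10.7 degrees, less where a joint would pass 70% of its speed; a pose out of reach is approached as far as the arm can. A call is refused whole if a number of a shift passes 1 or a number of a turn 10.7, either way. A call with a gripper value outside its range is refused whole. The fingers move at their own pace and stop on an object; "squeeze" is the grip in N (left out, the last holds). Time passes only in rows, so rows that do not move let the fingers close. It gives the time, the measured TCP pose, the force and the opening at its end, in the units of the state.
- get_obs(): the state, without advancing time (a new reading comes with each control period).
- camera(name): name is "scene" or "top" or "wrist"; returns the picture (400x640x3 uint8, red, green, blue); there is no depth.
- camera_info(name): a dict with "fx", "fy", "cx", "cy" (pixels), "origin" and "rotation" of the camera in the world. Camera axes: x right, y down, z forward; pixel columns grow to the right and rows downward; lengths in m; the calibration is good to about 2 mm. A picture is of the moment at which its call begins: read the wrist's pose just before it. camera_info takes no time and is no camera call; for the wrist camera it gives the pose at the moment of the call.
- hand_in(): hands the job in, once; it reports no verdict.
The state is a dict: "clock": time; "joint_pos": joint angles; "joint_velocities": joint speeds; "tau": joint torques, N m; "position": TCP position; "ee_rot": TCP orientation; "ft_force": force on the tool from outside, world axes, zero at the start; "torque": the same for the moment, N m; "grip_width": opening from 0.0 (shut) to 1.0 (fully open).
Only numpy, scipy, OpenCV 4.12 (cv2) and the standard library are available. Lean on these libraries where they do the work, as an engineer would, in place of code of your own. Each camera call takes 0.05 s, during which the arm holds its last target. There are 200 camera calls.

## Working session

There is one attempt and no reset: what is moved stays moved. The work goes in short steps, Python scripts to look and compute and a tool call to move; the robot and the scene stay as the last step left them, time stands still between calls to the robot, and variables do not carry over. Pictures are saved under pics/ and viewed, about 8 in all and at most 12, crops included, and the job is handed in when it is done.

Besides the shell and the picture viewer there is one more tool, called as a command line: name --argument value ..., lists and objects as JSON in quotes. move_arm: Moves the arm, as the interface text tells. Its arguments: {"type":"object","properties":{"moves":{"type":"array","items":{"type":"array"}},"squeeze":{"type":"number"}},"required":["moves"]}

```bash
mkdir -p pics
cat > h.py <<'E'
import numpy as np, cv2
from workcell import get_obs, camera, camera_info, hand_in
from scipy.spatial.transform import Rotation as R
def snap(n,f,crop=None,s=1):
    ci=camera_info(n); im=camera(n); np.save('pics/'+f+'.npy',im)
    if crop: x0,y0,x1,y1=crop; im=im[y0:y1,x0:x1]
    if s!=1: im=cv2.resize(im,None,fx=s,fy=s,interpolation=cv2.INTER_CUBIC)
    cv2.imwrite('pics/'+f+'.png',im[:,:,::-1]); return ci
def ray(ci,u,v,z):
    d=np.array(ci['rotation'])@[(u-ci['cx'])/ci['fx'],(v-ci['cy'])/ci['fy'],1]
    o=np.array(ci['origin']); return o+d*(z-o[2])/d[2]
def proj(ci,p):
    c=np.array(ci['rotation']).T@(np.array(p)-ci['origin']); return c[0]/c[2]*ci['fx']+ci['cx'],c[1]/c[2]*ci['fy']+ci['cy']
E
python3 - <<'E'
from h import *
for n in('top','scene'):
    ci=snap(n,n+'0'); print(n,ci)
print(camera_info('wrist')); o=get_obs(); print(o)
E
```

```text
top {'fx': 459.99960028287586, 'fy': 459.99960028287586, 'cx': 322.5839641437253, 'cy': 198.55196061186084, 'origin': array([0.0681577 , 0.11235261, 1.62392593]), 'rotation': array([-0.66467021,  0.73140432, -0.11435009,  0.10092223])}
scene {'fx': 366.97615384368083, 'fy': 366.97615384368083, 'cx': 323.0578968744064, 'cy': 194.6091370664245, 'origin': array([ 0.08120963, -0.87324719,  0.90941298]), 'rotation': array([ 0.87079097, -0.21707285,  0.10080995, -0.42946457])}
{'fx': 280.9969746164882, 'fy': 280.9969746164882, 'cx': 315.5502475392569, 'cy': 199.28562097859694, 'origin': array([0.19523349, 0.59753247, 0.37358421]), 'rotation': array([0.83236151, 0.53599542, 0.0761821 , 0.11865708])}
{'clock': 0.1, 'joint_pos': array([-1.16556647,  0.3327743 , -0.06470972,  1.46086481,  0.02161515,
        1.34991413, -0.0885169 ]), 'joint_velocities': array([-0.00033708, -0.00261043,  0.00052137, -0.00243719, -0.00067457,
        0.00158622,  0.00112421]), 'tau': array([ 8.81700580e-04, -6.26738262e+01,  4.88074974e-02, -3.92425954e+01,
        1.62147603e-02,  6.98536591e-03, -8.46680064e-05]), 'position': array([0.25917099, 0.56835397, 0.23061342]), 'ee_rot': array([ 2.12279846e-01,  9.77208712e-01, -6.24376032e-04, -9.95632077e-05]), 'ft_force': array([ 0.34764392, -0.44681522,  0.51829786]), 'torque': array([ 0.03703482,  0.01527499, -0.0262608 ]), 'grip_width': 1.0025974979046717}
```

View pics/top0.png

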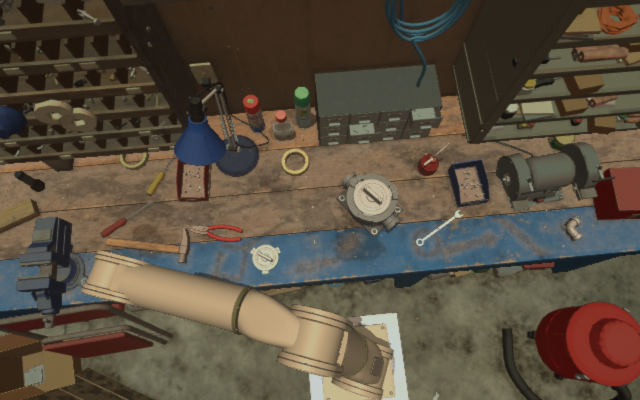

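View pics/scene0.png

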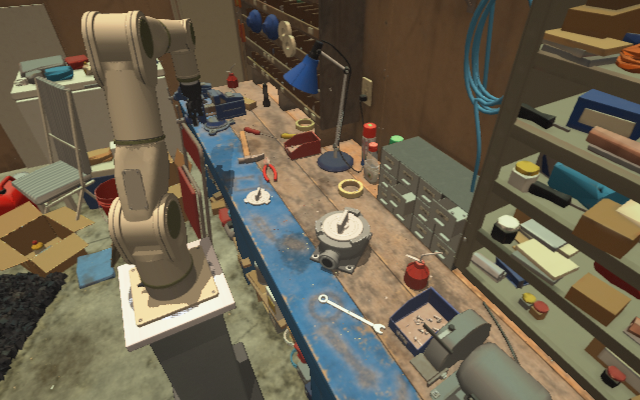

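Candidates for the cover: the one on the valve at top (373,198), which is the larger, and a smaller loose one at top (265,258), the decoy. I'll check the choice in a close crop.

```bash
sed -i "s/np.array(ci\['rotation'\])/R.from_quat(ci['rotation']).as_matrix()/g" h.py
python3 - <<'E'
from h import *
im=np.load('pics/top0.npy'); c=im[155:245,315:435]
a=cv2.resize(c,None,fx=6,fy=6,interpolation=cv2.INTER_CUBIC); cv2.imwrite('pics/c1.png',a[:,:,::-1])
ci=camera_info('top')
print(ray(ci,373,198,.097), ray(ci,265,258,.02), ray(ci,430,165,.02), ray(ci,295,161,.02))
print(R.from_quat(ci['rotation']).as_matrix().round(2))
E
```

```text
[ 0.53338502 -0.11575275  0.097     ] [0.37343313 0.27897823 0.02      ] [ 0.66535165 -0.35673738  0.02      ] [0.72912277 0.1455062  0.02      ]
[[-0.1  -0.95  0.3 ]
 [-1.    0.09 -0.03]
 [ 0.   -0.3  -0.95]]
```

View pics/c1.png

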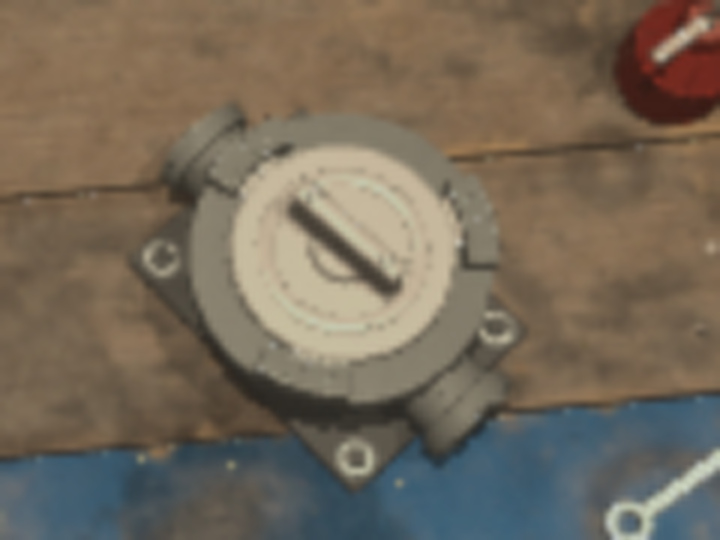

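The crop confirms the large cover on the valve. Its bar runs from (297,200) to (395,285) and the claws are at (235,170), (480,225) and (305,375). The stub, and so valve +x, points either up-left or down-right. The claw aligned with a stub is the up-left one, so valve +x is up-left.

```bash
cat >> h.py <<'E'
def yaw(o): return np.degrees(R.from_quat(o['ee_rot']).as_euler('ZYX')[0]) if 0 else np.degrees(np.arctan2(*R.from_quat(o['ee_rot']).as_matrix()[[1,0],0]))
def plan(p,y,P,Y,mn=1,g=None):
    """rows from pos p, yaw y (deg, of tool x; tool down) to P,Y"""
    p=np.array(p,float);P=np.array(P,float);d=(Y-y+180)%360-180
    for n in range(mn,200):
        rows=[];q=p.copy();ok=True
        for i in range(n):
            a=np.radians(y+d*i/n);ex=np.array([np.cos(a),np.sin(a),0]);ey=np.array([np.sin(a),-np.cos(a),0])
            t=p+(P-p)*(i+1)/n; s=t-q; r=np.round(np.array([s@ex,s@ey,-s[2]])/.025,2)
            q=q+.025*(r[0]*ex+r[1]*ey-np.array([0,0,r[2]])); ok&=abs(r).max()<=1
            rows.append([r.tolist(),[0,0,round(-d/n,2)],1 if g is None else g])
        if ok and abs(d/n)<=10.5: break
    for i in range(0,n,5): print(str(rows[i:i+5]).replace(' ',''))
E
python3 - <<'E'
from h import *
ci=camera_info('top')
f=lambda u,v,z: ray(ci,(u+.5)/6-.5+315,(v+.5)/6-.5+155,z)
A,B,C=f(162,258,.01),f(355,457,.01),f(497,327,.01)
print(A,B,C,(A+C)/2, np.linalg.norm(A-B),np.linalg.norm(C-B)); d=A-B; print('xdir',np.degrees(np.arctan2(d[1],d[0])))
e=f(297,200,.137)-f(395,282,.137); print('bar',np.degrees(np.arctan2(e[1],e[0])),np.linalg.norm(e), (f(297,200,.137)+f(395,282,.137))/2)
o=get_obs(); print(o['position'],yaw(o))
plan(o['position'],yaw(o),[.53,-.115,.27],45)
E
```

```text
[ 0.57244958 -0.01371386  0.01      ] [ 0.43683367 -0.11547941  0.01      ] [ 0.50925298 -0.21217896  0.01      ] [ 0.54085128 -0.11294641  0.01      ] 0.16955205373877383 0.12081125643463857
xdir 36.88439151716718
bar 42.377217870358244 0.07276845048328427 [ 0.53306981 -0.10861873  0.137     ]
[0.25917099 0.56835397 0.23061342] 155.48801641016456
[[[-0.71,-0.68,-0.05],[0,0,np.float64(3.68)],1],[[-0.75,-0.63,-0.06],[0,0,np.float64(3.68)],1],[[-0.78,-0.59,-0.05],[0,0,np.float64(3.68)],1],[[-0.83,-0.53,-0.05],[0,0,np.float64(3.68)],1],[[-0.85,-0.47,-0.05],[0,0,np.float64(3.68)],1]]
[[[-0.89,-0.42,-0.06],[0,0,np.float64(3.68)],1],[[-0.91,-0.37,-0.05],[0,0,np.float64(3.68)],1],[[-0.93,-0.3,-0.05],[0,0,np.float64(3.68)],1],[[-0.95,-0.25,-0.05],[0,0,np.float64(3.68)],1],[[-0.96,-0.18,-0.06],[0,0,np.float64(3.68)],1]]
[[[-0.97,-0.12,-0.05],[0,0,np.float64(3.68)],1],[[-0.98,-0.06,-0.05],[0,0,np.float64(3.68)],1],[[-0.98,0.01,-0.05],[0,0,np.float64(3.68)],1],[[-0.98,0.07,-0.06],[0,0,np.float64(3.68)],1],[[-0.97,0.13,-0.05],[0,0,np.float64(3.68)],1]]
[[[-0.96,0.19,-0.05],[0,0,np.float64(3.68)],1],[[-0.95,0.26,-0.05],[0,0,np.float64(3.68)],1],[[-0.93,0.31,-0.06],[0,0,np.float64(3.68)],1],[[-0.9,0.38,-0.05],[0,0,np.float64(3.68)],1],[[-0.88,0.43,-0.05],[0,0,np.float64(3.68)],1]]
[[[-0.85,0.48,-0.05],[0,0,np.float64(3.68)],1],[[-0.82,0.55,-0.06],[0,0,np.float64(3.68)],1],[[-0.78,0.59,-0.05],[0,0,np.float64(3.68)],1],[[-0.74,0.64,-0.05],[0,0,np.float64(3.68)],1],[[-0.7,0.69,-0.05],[0,0,np.float64(3.68)],1]]
[[[-0.66,0.73,-0.06],[0,0,np.float64(3.68)],1],[[-0.6,0.77,-0.05],[0,0,np.float64(3.68)],1],[[-0.56,0.81,-0.05],[0,0,np.float64(3.68)],1],[[-0.5,0.84,-0.05],[0,0,np.float64(3.68)],1],[[-0.44,0.87,-0.06],[0,0,np.float64(3.68)],1]]
```

move_arm --moves '[[[-0.71,-0.68,-0.05],[0,0,3.7],1],[[-0.75,-0.63,-0.05],[0,0,3.7],1],[[-0.78,-0.59,-0.05],[0,0,3.7],1],[[-0.83,-0.53,-0.05],[0,0,3.7],1],[[-0.85,-0.47,-0.05],[0,0,3.7],1]]'

```text
clock: 0.72
position: [0.3046, 0.4538, 0.2373]
ee_rot: [0.368, 0.93, -0.0, -0.0]
ft_force: [0.1, -0.2, 0.2]
grip_width: 0.998
```

move_arm --moves '[[[-0.89,-0.42,-0.05],[0,0,3.7],1],[[-0.91,-0.37,-0.05],[0,0,3.7],1],[[-0.93,-0.3,-0.05],[0,0,3.7],1],[[-0.95,-0.25,-0.05],[0,0,3.7],1],[[-0.96,-0.18,-0.05],[0,0,3.7],1]]'

```text
clock: 1.35
position: [0.3498, 0.3393, 0.2439]
ee_rot: [0.513, 0.858, 0.0, -0.0]
ft_force: [0.5, -0.2, 0.3]
grip_width: 1.0
```

move_arm --moves '[[[-0.97,-0.12,-0.05],[0,0,3.7],1],[[-0.98,-0.06,-0.05],[0,0,3.7],1],[[-0.98,0.01,-0.05],[0,0,3.7],1],[[-0.98,0.07,-0.05],[0,0,3.7],1],[[-0.97,0.13,-0.05],[0,0,3.7],1]]'

```text
clock: 1.98
position: [0.3946, 0.2253, 0.2502]
ee_rot: [0.645, 0.765, 0.0, -0.0]
ft_force: [-0.4, 0.3, -0.1]
grip_width: 0.997
```

move_arm --moves '[[[-0.96,0.19,-0.05],[0,0,3.7],1],[[-0.95,0.26,-0.05],[0,0,3.7],1],[[-0.93,0.31,-0.05],[0,0,3.7],1],[[-0.9,0.38,-0.05],[0,0,3.7],1],[[-0.88,0.43,-0.05],[0,0,3.7],1]]'

```text
clock: 2.6
position: [0.4392, 0.1112, 0.2564]
ee_rot: [0.759, 0.651, 0.0, -0.0]
ft_force: [0.8, -0.8, -0.6]
grip_width: 1.0
```

move_arm --moves '[[[-0.85,0.48,-0.05],[0,0,3.7],1],[[-0.82,0.55,-0.05],[0,0,3.7],1],[[-0.78,0.59,-0.05],[0,0,3.7],1],[[-0.74,0.64,-0.05],[0,0,3.7],1],[[-0.7,0.69,-0.05],[0,0,3.7],1]]'

```text
clock: 3.22
position: [0.4836, -0.003, 0.2626]
ee_rot: [0.854, 0.521, 0.0, -0.0]
ft_force: [0.4, 0.5, -0.5]
grip_width: 0.998
```

move_arm --moves '[[[-0.66,0.73,-0.05],[0,0,3.7],1],[[-0.6,0.77,-0.05],[0,0,3.7],1],[[-0.56,0.81,-0.05],[0,0,3.7],1],[[-0.5,0.84,-0.05],[0,0,3.7],1],[[-0.44,0.87,-0.05],[0,0,3.7],1]]'

```text
clock: 3.85
position: [0.5278, -0.1172, 0.2689]
ee_rot: [0.926, 0.377, 0.0, -0.0]
ft_force: [-0.4, 0.7, 0.2]
grip_width: 1.001
```

Run:
```python
from h import *
o=get_obs(); ci=snap('wrist','w1'); print(o['clock'],o['position'],yaw(o),o['ee_rot'],o['joint_pos'],camera_info('wrist')['origin'])
import pickle; pickle.dump(ci,open('w1.pkl','wb'))
```

```text
3.85 [ 0.52779234 -0.1172046   0.26885084] 44.254042829343966 [ 9.26351095e-01  3.76661183e-01  3.24786113e-05 -2.12996639e-06] [-0.44707202  0.12920402  0.64378813  1.65858501 -0.07888749  1.37998811
 -0.59072792] [ 0.57993976 -0.07139155  0.41194333]
```

View pics/w1.png

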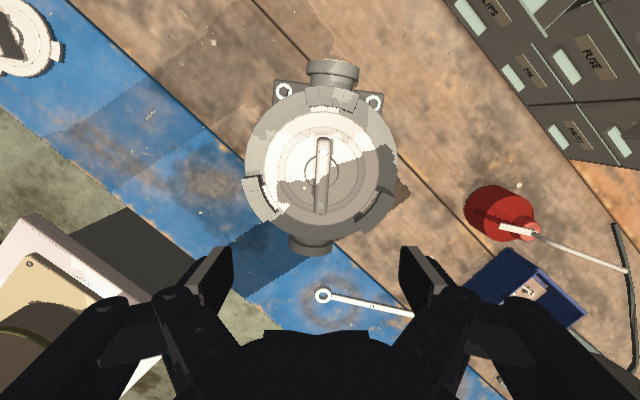

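Wrist view: the cover bar runs from (325,140) to (320,213), base-plate bolts are at (284,92) and (375,101), and the walled claws sit at the top, lower left and lower right. Next I measure the axis and yaw.

Run:
```python
from h import *
import pickle; ci=pickle.load(open('w1.pkl','rb'))
ang=lambda d: np.degrees(np.arctan2(d[1],d[0]))
a,b=ray(ci,325,142,.137),ray(ci,320,212,.137); print('bar',a,b,(a+b)/2,np.linalg.norm(a-b),ang(a-b))
p,q=ray(ci,284,92,.01),ray(ci,375,101,.01); print('bolts',p,q,np.linalg.norm(p-q),ang(p-q)-90)
f=[ray(ci,u,v,.088) for u,v in((246,168),(397,168))]; print('flange',f,np.linalg.norm(f[0]-f[1]),(f[0]+f[1])/2)
s=[ray(ci,332,72,.042),ray(ci,310,246,.042)]; print('stub',ang(s[0]-s[1]))
im=cv2.resize(np.load('pics/w1.npy')[50:265,230:410],None,fx=2.7,fy=2.7,interpolation=cv2.INTER_CUBIC)
# overlay of a hypothesis
C=(a+b)/2
for yw,col in((ang(a-b),(255,0,0)),(ang(p-q)-90,(0,255,0))):
  for r,z,k in((.09,.088,0),(.066,.097,0),(.0805,.1045,1)):
    for t in range(0,360,2):
        if k and (t+18)%120>36: continue
        x=[C[0]+r*np.cos(np.radians(t+yw)),C[1]+r*np.sin(np.radians(t+yw)),z]; u,v=proj(ci,x)
        cv2.circle(im,(int((u-230)*2.7+1),int((v-50)*2.7+1)),1,col,-1)
cv2.imwrite('pics/c2.png',im[:,:,::-1])
```

```text
bar [ 0.56942028 -0.0901823   0.137     ] [ 0.51545905 -0.13659094  0.137     ] [ 0.54243966 -0.11338662  0.137     ] 0.07117285956609513 40.696738858925954
bolts [ 0.57313208 -0.01457808  0.01      ] [ 0.65064802 -0.11029934  0.01      ] 0.12317175482003945 39.00086095959105
flange [array([ 0.48239252, -0.04936271,  0.088     ]), array([ 0.60504554, -0.17493618,  0.088     ])] 0.1755347821348759 [ 0.54371903 -0.11214945  0.088     ]
stub 37.41445287699106
```

View pics/c2.png

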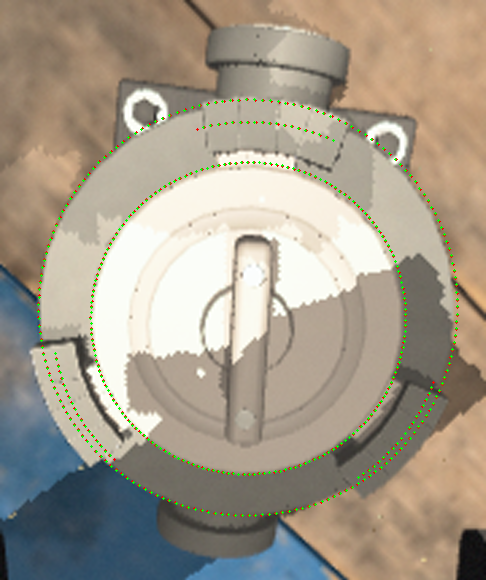

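Circles fit well: the axis is at about (0.543,-0.1125), valve yaw is about 38.5° and the bar about 40°. Descending to grip.

Run:
```python
from h import *
o=get_obs(); plan(o['position'],yaw(o),[.543,-.1125,.108],40)
```

```text
[[[0.09,0.03,0.92],[0,0,np.float64(0.56)],1],[[0.1,0.02,0.92],[0,0,np.float64(0.56)],1],[[0.09,0.03,0.92],[0,0,np.float64(0.56)],1],[[0.09,0.02,0.92],[0,0,np.float64(0.56)],1],[[0.1,0.02,0.92],[0,0,np.float64(0.56)],1]]
[[[0.09,0.02,0.92],[0,0,np.float64(0.56)],1],[[0.09,0.03,0.92],[0,0,np.float64(0.56)],1]]
```

move_arm --moves '[[[0.1,0.03,0.92],[0,0,0.6],1],[[0.1,0.02,0.92],[0,0,0.6],1],[[0.1,0.03,0.92],[0,0,0.6],1],[[0.1,0.02,0.92],[0,0,0.6],1],[[0.1,0.02,0.92],[0,0,0.6],1]]'

```text
clock: 4.53
position: [0.5387, -0.11, 0.153]
ee_rot: [0.936, 0.353, -0.0, 0.0]
ft_force: [-0.1, 0.3, -0.5]
grip_width: 1.0
```

move_arm --moves '[[[0.08,0.02,0.92],[0,0,0.6],1],[[0.08,0.03,0.92],[0,0,0.6],1],[[0,0,0],[0,0,0],0.5],[[0,0,0],[0,0,0],0.0],[[0,0,0],[0,0,0],0.0]]' --squeeze 60

```text
clock: 5.15
position: [0.5428, -0.1079, 0.1088]
ee_rot: [0.939, 0.344, 0.001, 0.0]
ft_force: [-0.1, -0.3, 0.2]
grip_width: 0.375
```

move_arm --moves '[[[0,0,0],[0,0,0],0.0],[[0,0,0],[0,0,0],0.0],[[0,0,0],[0,0,0],0.0]]'

```text
clock: 5.52
position: [0.543, -0.1079, 0.1088]
ee_rot: [0.939, 0.344, 0.001, 0.0]
ft_force: [0.6, -1.9, 5.6]
grip_width: 0.155
```

Run:
```python
from h import *
o=get_obs(); print(o['clock'],o['position'],yaw(o),o['ft_force'],o['torque'],o['grip_width'],o['joint_pos'])
```

```text
5.525 [ 0.5429961  -0.10793773  0.10884459] 40.27404969392345 [ 0.57012842 -1.92601982  5.55829129] [-0.24754306 -0.02420139 -0.03655732] 0.15537283317224132 [-0.41112892  0.31217615  0.61765161  1.8281284  -0.20541591  1.06316844
 -0.5839867 ]
```

Run:
```python
from h import *
o=get_obs(); plan(o['position'],yaw(o),[.5425,-.1095,.1088],100,7,0)
```

```text
[[[-0.01,0.0,0.0],[0,0,np.float64(-8.53)],0],[[-0.01,0.01,0.0],[0,0,np.float64(-8.53)],0],[[-0.01,0.0,0.0],[0,0,np.float64(-8.53)],0],[[-0.01,0.0,0.0],[0,0,np.float64(-8.53)],0],[[-0.01,0.0,0.0],[0,0,np.float64(-8.53)],0]]
[[[-0.01,0.0,0.0],[0,0,np.float64(-8.53)],0],[[-0.0,0.0,0.0],[0,0,np.float64(-8.53)],0]]
```

move_arm --moves '[[[-0.01,0.01,0],[0,0,-8.5],0],[[-0.01,0.01,0],[0,0,-8.5],0],[[-0.01,0,0],[0,0,-8.5],0]]'

```text
clock: 5.9
position: [0.5428, -0.1086, 0.1088]
ee_rot: [0.839, 0.545, 0.001, 0.0]
ft_force: [-0.2, 0.5, 7.5]
grip_width: 0.154
```

move_arm --moves '[[[-0.01,0,0],[0,0,-8.5],0],[[-0.01,0,0],[0,0,-8.5],0],[[-0.01,0,0],[0,0,-8.5],0],[[-0.01,0,0],[0,0,-8.5],0],[[0,0,0],[0,0,0],0]]'

```text
clock: 6.52
position: [0.5425, -0.1097, 0.1089]
ee_rot: [0.643, 0.766, 0.001, 0.001]
ft_force: [0.3, 0.7, 6.7]
grip_width: 0.153
```

Run:
```python
from h import *
o=get_obs(); print(o['clock'],o['position'],yaw(o),o['ft_force'],o['torque'],o['grip_width'],o['joint_pos'])
```

```text
6.525 [ 0.54252291 -0.10969147  0.10888128] 99.91517711050867 [0.25487415 0.72994142 6.69809882] [-0.03579862  0.1277058   0.36257232] 0.15288078668067467 [-0.2681345   0.29053006  0.44922748  1.82141055 -0.14378779  1.05971967
  0.40809592]
```

Run:
```python
from h import *
plan([.5425,-.1097,.175],99.9,[.5,.1,.175],100,1,0)
```

```text
[[[0.95,-0.03,-0.0],[0,0,-0.01],0],[[0.95,-0.02,-0.0],[0,0,-0.01],0],[[0.95,-0.03,-0.0],[0,0,-0.01],0],[[0.95,-0.02,-0.0],[0,0,-0.01],0],[[0.95,-0.03,-0.0],[0,0,-0.01],0]]
[[[0.95,-0.02,-0.0],[0,0,-0.01],0],[[0.95,-0.03,-0.0],[0,0,-0.01],0],[[0.95,-0.02,-0.0],[0,0,-0.01],0],[[0.96,-0.03,-0.0],[0,0,-0.01],0]]
```

move_arm --moves '[[[0,0,-0.2],[0,0,0],0],[[0,0,-0.4],[0,0,0],0],[[0,0,-0.7],[0,0,0],0],[[0,0,-0.7],[0,0,0],0],[[0,0,-0.7],[0,0,0],0]]'

```text
clock: 7.15
position: [0.542, -0.1095, 0.1769]
ee_rot: [0.644, 0.765, 0.0, 0.0]
ft_force: [0.8, 0.3, -4.3]
grip_width: 0.151
```

move_arm --moves '[[[0.95,-0.03,0],[0,0,0],0],[[0.95,-0.03,0],[0,0,0],0],[[0.95,-0.03,0],[0,0,0],0],[[0.95,-0.03,0],[0,0,0],0],[[0.95,-0.03,0],[0,0,0],0]]'

```text
clock: 7.78
position: [0.5179, 0.0076, 0.1763]
ee_rot: [0.644, 0.765, 0.0, 0.0]
ft_force: [-0.2, -0.4, -3.6]
grip_width: 0.154
```

move_arm --moves '[[[0.95,-0.03,0],[0,0,0],0],[[0.95,-0.03,0],[0,0,0],0],[[0.9,0,0.6],[0,0,0],0],[[0.5,0,0.9],[0,0,0],0],[[0,0,1],[0,0,0],0]]'

```text
clock: 8.4
position: [0.5027, 0.0894, 0.1133]
ee_rot: [0.643, 0.766, 0.001, 0.0]
ft_force: [0.5, -0.4, -4.7]
grip_width: 0.154
```

move_arm --moves '[[[0,0,1],[0,0,0],0],[[0,0,1],[0,0,0],0],[[0,0,0.8],[0,0,0],0],[[0,0,0.4],[0,0,0],0],[[0,0,0.2],[0,0,0],0]]'

```text
clock: 9.02
position: [0.5028, 0.088, 0.0281]
ee_rot: [0.644, 0.765, 0.0, 0.0]
ft_force: [-0.1, 0.1, -3.8]
grip_width: 0.152
```

move_arm --moves '[[[0,0,0.08],[0,0,0],0],[[0,0,0.05],[0,0,0],0],[[0,0,0],[0,0,0],0]]'

```text
clock: 9.4
position: [0.5027, 0.088, 0.0249]
ee_rot: [0.644, 0.765, 0.0, 0.0]
ft_force: [-0.1, 0.2, -4.7]
grip_width: 0.153
```

move_arm --moves '[[[0,0,0.04],[0,0,0],0],[[0,0,0.04],[0,0,0],0],[[0,0,0],[0,0,0],0]]'

```text
clock: 9.78
position: [0.5028, 0.088, 0.0245]
ee_rot: [0.644, 0.765, 0.0, -0.0]
ft_force: [-11.5, -2.5, 22.4]
grip_width: 0.157
```

move_arm --moves '[[[0,0,-0.02],[0,0,0],0.3],[[0,0,0],[0,0,0],0.6],[[0,0,-0.5],[0,0,0],0.8],[[0,0,-1],[0,0,0],0.9],[[0,0,-1],[0,0,0],0.9]]'

```text
clock: 10.4
position: [0.5026, 0.0878, 0.087]
ee_rot: [0.644, 0.765, 0.0, 0.0]
ft_force: [-0.2, -0.8, -0.6]
grip_width: 0.899
```

move_arm --moves '[[[0,0,-1],[0,0,5],0.9],[[0,0,-1],[0,0,10],0.9],[[0,0,-1],[0,0,10],0.9]]'

```text
clock: 10.78
position: [0.5026, 0.0878, 0.1623]
ee_rot: [0.796, 0.605, 0.0, 0.0]
ft_force: [-0.3, 0.7, -0.1]
grip_width: 0.898
```

Run:
```python
from h import *
import pickle
w=pickle.load(open('w1.pkl','rb'))
for z in(.18,.2,.22,.24):
    c=dict(w); c['origin']=np.array(w['origin'])+[0,0,z-.26885]; print(z,proj(c,[.543,-.1125,.088]),proj(c,[.543,-.1125,.052]))
o=get_obs(); print(o['position'],yaw(o)); plan(o['position'],yaw(o),[.533,-.120,.21],40,1,.6)
```

```text
0.18 (np.float64(323.18024611974016), np.float64(186.68388781364342)) (np.float64(322.2595331941852), np.float64(178.03264958556116))
0.2 (np.float64(322.63860160397763), np.float64(181.59446676747777)) (np.float64(321.8411601647553), np.float64(174.10151682382528))
0.22 (np.float64(322.17126676976426), np.float64(177.20327721116263)) (np.float64(321.47387666666305), np.float64(170.65043348281063))
0.24 (np.float64(321.76393114307416), np.float64(173.37585451786563)) (np.float64(321.14886302572177), np.float64(167.59652780046682))
[0.50256235 0.0877895  0.16225314] 74.44731667394534
[[[-0.96,0.43,-0.24],[0,0,np.float64(4.31)],0.6],[[-0.93,0.49,-0.24],[0,0,np.float64(4.31)],0.6],[[-0.88,0.57,-0.24],[0,0,np.float64(4.31)],0.6],[[-0.84,0.62,-0.23],[0,0,np.float64(4.31)],0.6],[[-0.79,0.69,-0.24],[0,0,np.float64(4.31)],0.6]]
[[[-0.74,0.75,-0.24],[0,0,np.float64(4.31)],0.6],[[-0.68,0.8,-0.24],[0,0,np.float64(4.31)],0.6],[[-0.62,0.85,-0.24],[0,0,np.float64(4.31)],0.6]]
```

move_arm --moves '[[[-0.96,0.43,-0.24],[0,0,4.3],0.6],[[-0.93,0.49,-0.24],[0,0,4.3],0.6],[[-0.88,0.57,-0.24],[0,0,4.3],0.6],[[-0.84,0.62,-0.24],[0,0,4.3],0.6],[[-0.79,0.69,-0.24],[0,0,4.3],0.6]]'

```text
clock: 11.4
position: [0.5223, -0.0438, 0.1907]
ee_rot: [0.895, 0.446, -0.0, -0.0]
ft_force: [0.6, 0.2, -0.8]
grip_width: 0.602
```

move_arm --moves '[[[-0.74,0.75,-0.24],[0,0,4.3],0.6],[[-0.68,0.8,-0.24],[0,0,4.3],0.6],[[-0.62,0.85,-0.24],[0,0,4.3],0.6],[[0,0,0],[0,0,0],0.6]]'

```text
clock: 11.9
position: [0.5343, -0.1228, 0.2091]
ee_rot: [0.94, 0.342, 0.0, 0.001]
ft_force: [0.3, -0.7, 0.4]
grip_width: 0.604
```

Run:
```python
from h import *
import pickle
o=get_obs(); ci=snap('wrist','w2',(200,60,440,280),3); pickle.dump(ci,open('w2.pkl','wb')); print(o['clock'],o['position'],yaw(o))
```

```text
11.9 [ 0.53428461 -0.12280507  0.20912111] 40.0366646665432
```

View pics/w2.png

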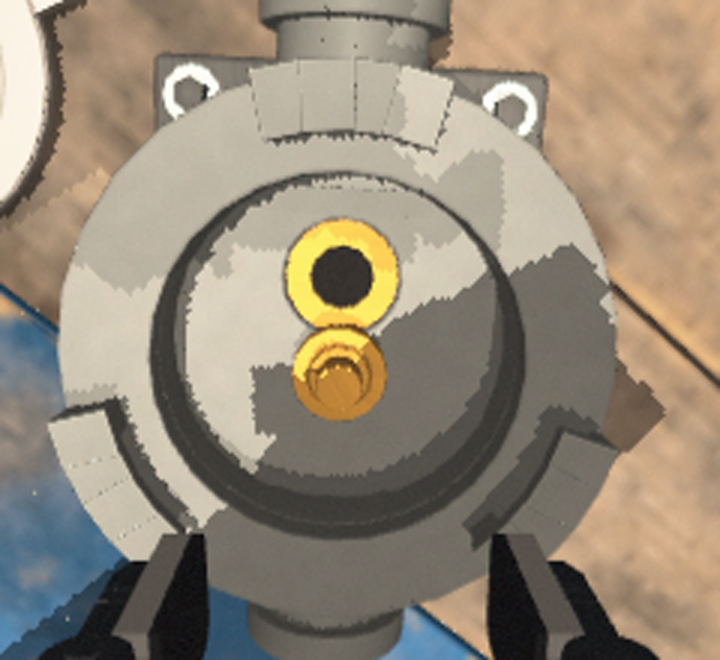

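Crop of w2 (scale 3, origin 200,60): seat at (342,275), disc at (340,374) with its boss top at (338,386), mouth circle x 152–523 and y 172–538.

Run:
```python
from h import *
import pickle; ci=pickle.load(open('w2.pkl','rb'))
f=lambda u,v,z: ray(ci,(u+.5)/3-.5+200,(v+.5)/3-.5+60,z)
M=(f(152,355,.088)+f(523,355,.088)+f(338,172,.088)+f(338,538,.088))/4
print('mouth',M,np.linalg.norm(f(152,355,.088)-f(523,355,.088)),np.linalg.norm(f(338,172,.088)-f(338,538,.088)))
S=f(342,275,.052); print('seat',S,np.linalg.norm(f(285,275,.052)-f(399,275,.052)),np.linalg.norm((S-M)[:2]),np.degrees(np.arctan2((S-M)[1],(S-M)[0])))
D=f(340,373,.062); B=f(338,386,.080); print('disc',D,B,np.linalg.norm((D-M)[:2]), 'bossdia',np.linalg.norm(f(311,386,.08)-f(364,386,.08)))
a,b=f(191,91,.01),f(511,108,.01); print('bolts yaw',np.degrees(np.arctan2((a-b)[1],(a-b)[0]))-90)
```

```text
mouth [ 0.54332971 -0.11206898  0.088     ] 0.1184392357011979 0.11952198758291918
seat [ 0.56172656 -0.09811473  0.052     ] 0.040266808224174895 0.023090370816084043 37.18079231600806
disc [ 0.53590802 -0.11893555  0.062     ] [ 0.53539583 -0.11869705  0.08      ] 0.010110943680661967 bossdia 0.017616861208558446
bolts yaw 37.25066914976624
```

Run:
```python
from h import *
o=get_obs(); plan(o['position'],yaw(o),[.5355,-.1188,.067],38.5,7,.5)
```

```text
[[[0.01,-0.0,0.81],[0,0,np.float64(0.25)],0.5],[[0.02,-0.01,0.81],[0,0,np.float64(0.25)],0.5],[[0.01,-0.0,0.81],[0,0,np.float64(0.25)],0.5],[[0.02,-0.01,0.81],[0,0,np.float64(0.25)],0.5],[[0.01,-0.01,0.81],[0,0,np.float64(0.25)],0.5]]
[[[0.01,-0.0,0.81],[0,0,np.float64(0.25)],0.5],[[0.02,-0.01,0.81],[0,0,np.float64(0.25)],0.5]]
```

move_arm --moves '[[[0.02,-0.01,0.81],[0,0,0.25],0.5],[[0.02,-0.01,0.81],[0,0,0.25],0.5],[[0.02,-0.01,0.81],[0,0,0.25],0.5],[[0.02,-0.01,0.81],[0,0,0.25],0.5],[[0.01,0,0.81],[0,0,0.25],0.5]]'

```text
clock: 12.58
position: [0.5352, -0.1164, 0.1064]
ee_rot: [0.942, 0.336, -0.0, -0.0]
ft_force: [0.1, -0.4, 0.4]
grip_width: 0.505
```

move_arm --moves '[[[0.01,0,0.81],[0,0,0.25],0.5],[[0,0,0.75],[0,0,0],0.5],[[0,0,0],[0,0,0],0.5]]'

```text
clock: 12.95
position: [0.5344, -0.1168, 0.0669]
ee_rot: [0.943, 0.333, -0.001, -0.001]
ft_force: [0.2, -0.9, 0.3]
grip_width: 0.503
```

Run:
```python
from h import *
o=get_obs(); print(o['clock'],o['position'],yaw(o),o['ft_force'],o['grip_width'])
```

```text
12.95 [ 0.53438559 -0.11679545  0.06688765] 38.92908037021987 [ 0.24276227 -0.89272145  0.25644037] 0.5028999783907536
```

move_arm --moves '[[[0,0.09,0],[0,0,0],0.4],[[0,0,0],[0,0,0],0.25],[[0,0,0],[0,0,0],0.1],[[0,0,0],[0,0,0],0.1],[[0,0,0],[0,0,0],0.1]]' --squeeze 20

```text
clock: 13.58
position: [0.5373, -0.1192, 0.0691]
ee_rot: [0.943, 0.333, 0.001, 0.0]
ft_force: [-2.3, 0.8, 6.5]
grip_width: 0.167
```

Run:
```python
from h import *
o=get_obs(); p=o['position'];print(o['clock'],p,yaw(o),o['ft_force'],o['grip_width'])
a=np.radians(yaw(o)); ex=np.array([np.cos(a),np.sin(a)]);ey=np.array([np.sin(a),-np.cos(a)])
T=np.array([.5620,-.0979]) ; boss=np.array([.5355,-.1188]); cd=boss+ey*((p[:2]-boss)@ey); d=T-cd; print(d@ex/.025,d@ey/.025)
```

```text
13.575 [ 0.53732831 -0.11919575  0.06905071] 38.88866656743775 [-2.30327514  0.83828696  6.54490546] 0.1669948595816566
1.3499178001578953 -0.04347222119595228
```

move_arm --moves '[[[0.2,-0.01,0],[0,0,0],0.1],[[0.25,-0.01,0],[0,0,0],0.1],[[0.25,-0.01,0],[0,0,0],0.1],[[0.25,-0.01,0],[0,0,0],0.1],[[0.25,0,0],[0,0,0],0.1]]'

```text
clock: 14.2
position: [0.5597, -0.0989, 0.0681]
ee_rot: [0.943, 0.333, -0.0, -0.0]
ft_force: [-1.1, 0.3, 0.3]
grip_width: 0.169
```

move_arm --moves '[[[0.15,0,0],[0,0,0],0.1],[[0,0,0],[0,0,0],0.1]]'

```text
clock: 14.45
position: [0.5625, -0.0966, 0.068]
ee_rot: [0.943, 0.333, -0.0, -0.0]
ft_force: [-0.8, -0.5, -0.7]
grip_width: 0.177
```

Run:
```python
from h import *
o=get_obs(); p=o['position'];print(o['clock'],p,yaw(o),o['ft_force'],o['grip_width'])
```

```text
14.45 [ 0.56246149 -0.09663773  0.06799216] 38.92533877319054 [-0.84989327 -0.47035106 -0.70570534] 0.1768649823213494
```

move_arm --moves '[[[0,0,0],[0,0,0],0.3],[[0,0,0],[0,0,0],0.5],[[0,0,0],[0,0,0],0.5],[[0,0,-1],[0,0,0],0.5],[[-0.5,0,-1],[0,0,0],0.5]]'

```text
clock: 15.08
position: [0.5528, -0.1044, 0.1187]
ee_rot: [0.943, 0.333, -0.0, -0.0]
ft_force: [0.9, -1.0, 0.0]
grip_width: 0.508
```

move_arm --moves '[[[-0.5,0,-1],[0,0,0],0.5],[[-0.4,0,-1],[0,0,0],0.5],[[0,0,-1],[0,0,0],0.5],[[0,0,0],[0,0,0],0.5]]'

```text
clock: 15.58
position: [0.5361, -0.1194, 0.1951]
ee_rot: [0.943, 0.333, 0.002, 0.0]
ft_force: [-0.3, -0.3, -0.2]
grip_width: 0.501
```

Run:
```python
from h import *
import pickle
o=get_obs(); ci=snap('wrist','w3',(200,60,440,260),3); pickle.dump(ci,open('w3.pkl','wb')); print(o['clock'],o['position'],yaw(o))
for r,z in((0,.057),(0,.062),(0,.075),(0,.080)):
  u,v=proj(ci,[.5620,-.0979,z]);print(z,(u+.5-200)*3-.5,(v+.5-60)*3-.5)
```

```text
15.575 [ 0.53608968 -0.11943682  0.19512143] 38.869451906036886
0.057 343.59215768500945 292.6082171044099
0.062 343.53621209346323 294.6330441055352
0.075 343.381198824749 300.24340666227647
0.08 343.3175892613596 302.54561418070716
```

View pics/w3.png

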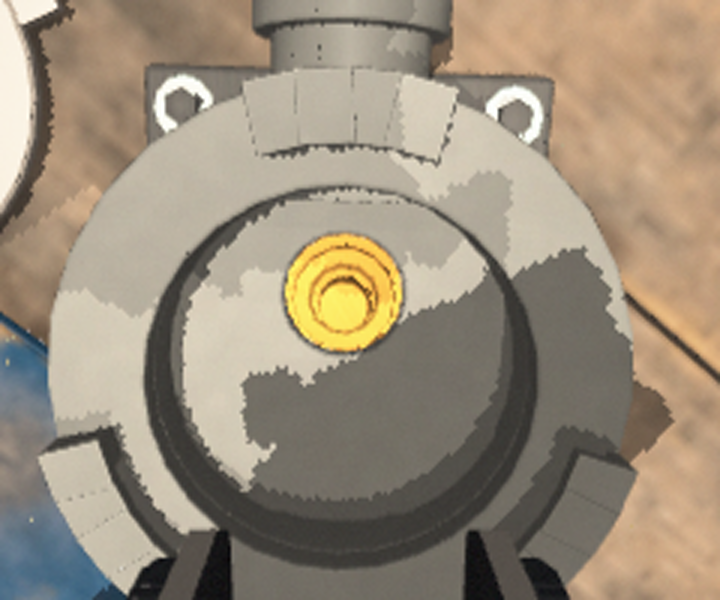

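Disc sits concentric in the seat at crop (345,293), with the seat ring visible all round. Next I fetch the cover.

Run:
```python
from h import *
o=get_obs(); plan(o['position'],yaw(o),[.5026,.0878,.125],99.9,8,.9)
```

```text
[[[0.46,-0.81,0.31],[0,0,np.float64(-6.78)],0.9],[[0.56,-0.74,0.3],[0,0,np.float64(-6.78)],0.9],[[0.64,-0.68,0.31],[0,0,np.float64(-6.78)],0.9],[[0.72,-0.6,0.3],[0,0,np.float64(-6.78)],0.9],[[0.78,-0.5,0.31],[0,0,np.float64(-6.78)],0.9]]
[[[0.83,-0.42,0.3],[0,0,np.float64(-6.78)],0.9],[[0.88,-0.31,0.31],[0,0,np.float64(-6.78)],0.9],[[0.91,-0.2,0.3],[0,0,np.float64(-6.78)],0.9],[[0.92,-0.1,0.31],[0,0,np.float64(-6.78)],0.9]]
```

move_arm --moves '[[[0.46,-0.81,0.2],[0,0,-6.8],0.9],[[0.56,-0.74,0.2],[0,0,-6.8],0.9],[[0.64,-0.68,0.2],[0,0,-6.8],0.9],[[0.72,-0.6,0.3],[0,0,-6.8],0.9],[[0.78,-0.5,0.3],[0,0,-6.8],0.9]]'

```text
clock: 16.25
position: [0.5162, -0.0033, 0.1619]
ee_rot: [0.803, 0.596, -0.001, -0.0]
ft_force: [0.1, -0.5, -0.3]
grip_width: 0.896
```

move_arm --moves '[[[0.83,-0.42,0.4],[0,0,-6.8],0.9],[[0.88,-0.31,0.4],[0,0,-6.8],0.9],[[0.91,-0.2,0.4],[0,0,-6.8],0.9],[[0.92,-0.1,0.4],[0,0,-6.6],0.9],[[0,0,0],[0,0,0],0.9]]'

```text
clock: 16.88
position: [0.5005, 0.0891, 0.1216]
ee_rot: [0.642, 0.766, -0.001, -0.001]
ft_force: [-0.1, -0.6, -0.3]
grip_width: 0.897
```

Run:
```python
from h import *
o=get_obs(); print(o['clock'],o['position'],yaw(o));plan(o['position'],yaw(o),[.5027,.0879,.028],99.9,4,.9)
```

```text
16.875 [0.50050984 0.08910578 0.12157604] 100.06600585467116
[[[-0.02,0.02,0.94],[0,0,np.float64(0.04)],0.9],[[-0.01,0.02,0.93],[0,0,np.float64(0.04)],0.9],[[-0.02,0.02,0.94],[0,0,np.float64(0.04)],0.9],[[-0.01,0.02,0.93],[0,0,np.float64(0.04)],0.9]]
```

move_arm --moves '[[[-0.02,0.02,0.94],[0,0,0],0.9],[[-0.01,0.02,0.94],[0,0,0],0.9],[[-0.02,0.02,0.94],[0,0,0],0.9],[[-0.01,0.02,0.96],[0,0,0],0.9],[[0,0,0],[0,0,0],0.5]]'

```text
clock: 17.5
position: [0.503, 0.085, 0.0273]
ee_rot: [0.645, 0.764, -0.002, -0.001]
ft_force: [0.7, 0.1, -0.2]
grip_width: 0.711
```

move_arm --moves '[[[0,0,0],[0,0,0],0.2],[[0,0,0],[0,0,0],0.0],[[0,0,0],[0,0,0],0.0],[[0,0,0],[0,0,0],0.0]]' --squeeze 60

```text
clock: 18.0
position: [0.5047, 0.0866, 0.0298]
ee_rot: [0.644, 0.765, 0.001, 0.0]
ft_force: [-1.7, -0.3, 6.4]
grip_width: 0.15
```

Run:
```python
from h import *
o=get_obs(); print(o['clock'],o['position'],yaw(o),o['ft_force'],o['grip_width'])
```

```text
18.0 [0.50473923 0.0866375  0.02982664] 99.87401006742601 [-1.65493567 -0.26146192  6.44837527] 0.15022328378910293
```

Run:
```python
from h import *
plan([.5047,.0866,.185],99.9,[.543,-.1105,.185],99.9,1,0)
```

```text
[[[-0.89,0.02,-0.0],[0,0,-0.0],0],[[-0.89,0.01,-0.0],[0,0,-0.0],0],[[-0.9,0.02,-0.0],[0,0,-0.0],0],[[-0.89,0.02,-0.0],[0,0,-0.0],0],[[-0.89,0.02,-0.0],[0,0,-0.0],0]]
[[[-0.89,0.01,-0.0],[0,0,-0.0],0],[[-0.9,0.02,-0.0],[0,0,-0.0],0],[[-0.89,0.02,-0.0],[0,0,-0.0],0],[[-0.89,0.01,-0.0],[0,0,-0.0],0]]
```

move_arm --moves '[[[0,0,-0.3],[0,0,0],0],[[0,0,-0.9],[0,0,0],0],[[0,0,-1],[0,0,0],0],[[0,0,-1],[0,0,0],0],[[0,0,-1],[0,0,0],0]]'

```text
clock: 18.62
position: [0.5037, 0.0864, 0.1347]
ee_rot: [0.644, 0.765, -0.0, -0.0]
ft_force: [-0.1, 0.1, -4.1]
grip_width: 0.154
```

move_arm --moves '[[[0,0,-1],[0,0,0],0],[[0,0,-1],[0,0,0],0],[[0,0,0],[0,0,0],0]]'

```text
clock: 19.0
position: [0.505, 0.0867, 0.1854]
ee_rot: [0.644, 0.765, 0.001, 0.001]
ft_force: [0.4, -0.7, -5.2]
grip_width: 0.15
```

move_arm --moves '[[[-0.89,0.02,0],[0,0,0],0],[[-0.89,0.02,0],[0,0,0],0],[[-0.89,0.02,0],[0,0,0],0],[[-0.89,0.02,0],[0,0,0],0],[[-0.89,0.02,0],[0,0,0],0]]'

```text
clock: 19.62
position: [0.525, -0.0233, 0.1823]
ee_rot: [0.644, 0.765, -0.001, -0.001]
ft_force: [-0.2, -0.1, -4.6]
grip_width: 0.149
```

move_arm --moves '[[[-0.89,0.02,0],[0,0,0],0],[[-0.89,0.01,0],[0,0,0],0],[[-0.89,0.01,0],[0,0,0],0],[[-0.89,0.01,0],[0,0,0],0],[[0,0,0],[0,0,0],0]]'

```text
clock: 20.25
position: [0.5413, -0.1121, 0.1823]
ee_rot: [0.645, 0.764, -0.001, -0.001]
ft_force: [0.3, 0.5, -4.9]
grip_width: 0.149
```

Run:
```python
from h import *
import pickle
o=get_obs(); p=o['position']; ci=snap('wrist','w4'); pickle.dump(ci,open('w4.pkl','wb')); print(o['clock'],p,yaw(o),o['ft_force'])
C=p+[0.0003,-.0016,-.0298]
im=np.load('pics/w4.npy').copy()
for cc,zz,r,col in((C,C[2]+.013,.066,(255,0,0)),(np.array([.5433,-.1121,0]),.088,.09,(0,255,0))):
  for t in range(0,360,3):
    u,v=proj(ci,[cc[0]+r*np.cos(np.radians(t)),cc[1]+r*np.sin(np.radians(t)),zz]); cv2.circle(im,(int(round(u)),int(round(v))),0,col,-1)
im=cv2.resize(im[60:290,180:460],None,fx=2.6,fy=2.6,interpolation=cv2.INTER_CUBIC);cv2.imwrite('pics/c4.png',im[:,:,::-1])
plan(p,yaw(o),[.543,-.1105,.120],99.9,4,0)
```

```text
20.25 [ 0.54130463 -0.11205323  0.18234528] 99.70882317897488 [ 0.27186418  0.50329364 -4.85448854]
[[[0.01,0.02,0.62],[0,0,np.float64(-0.05)],0],[[0.01,0.02,0.63],[0,0,np.float64(-0.05)],0],[[0.02,0.02,0.62],[0,0,np.float64(-0.05)],0],[[0.01,0.02,0.62],[0,0,np.float64(-0.05)],0]]
```

View pics/c4.png

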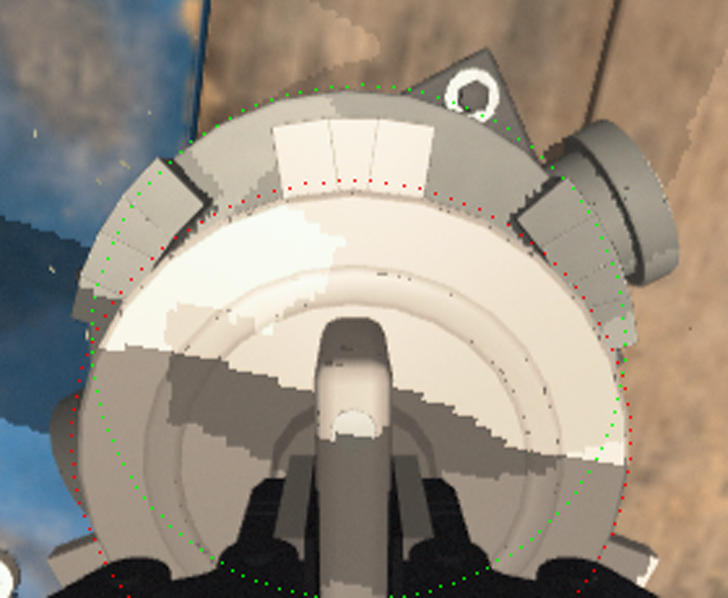

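The ear at (352,160) lies midway between the claws at (150,230) and (585,250), and both circles agree to about 1 mm relative. Lowering.

move_arm --moves '[[[0.01,0.02,0.62],[0,0,0],0],[[0.01,0.02,0.62],[0,0,0],0],[[0.02,0.02,0.62],[0,0,0],0],[[0.01,0.02,0.4],[0,0,0],0],[[0,0,0.15],[0,0,0],0]]'

```text
clock: 20.92
position: [0.5437, -0.1084, 0.1227]
ee_rot: [0.643, 0.765, -0.0, -0.0]
ft_force: [-0.4, 0.2, -4.0]
grip_width: 0.15
```

move_arm --moves '[[[0,0,0.08],[0,0,0],0],[[0,0,0.04],[0,0,0],0],[[0,0,0],[0,0,0],0]]'

```text
clock: 21.3
position: [0.5442, -0.1085, 0.1208]
ee_rot: [0.644, 0.765, 0.0, 0.0]
ft_force: [-0.5, 0.1, -3.4]
grip_width: 0.152
```

move_arm --moves '[[[-0.07,-0.04,0.06],[0,0,0],0],[[0,0,0.08],[0,0,0],0],[[0,0,0.04],[0,0,0],0],[[0,0,0],[0,0,0],0]]'

```text
clock: 21.8
position: [0.5433, -0.1103, 0.1159]
ee_rot: [0.644, 0.765, -0.0, -0.0]
ft_force: [-1.1, -0.9, -4.7]
grip_width: 0.145
```

move_arm --moves '[[[0,0,0.05],[0,0,0],0],[[0,0,0.04],[0,0,0],0],[[0,0,0],[0,0,0],0]]'

```text
clock: 22.18
position: [0.5434, -0.1104, 0.1142]
ee_rot: [0.644, 0.765, 0.0, -0.0]
ft_force: [-2.9, 1.0, 1.9]
grip_width: 0.148
```

Run:
```python
from h import *
o=get_obs(); print(o['position'],yaw(o),o['torque']); plan(o['position'],yaw(o),[.5446,-.1111,o['position'][2]],42,7,0)
```

```text
[ 0.54336132 -0.11036059  0.11415491] 99.88889254767543 [0.2028989  0.67502534 0.02303417]
[[[-0.01,0.01,-0.0],[0,0,np.float64(8.27)],0],[[-0.0,0.0,-0.0],[0,0,np.float64(8.27)],0],[[-0.0,0.01,-0.0],[0,0,np.float64(8.27)],0],[[-0.01,0.01,-0.0],[0,0,np.float64(8.27)],0],[[0.0,0.01,-0.0],[0,0,np.float64(8.27)],0]]
[[[0.0,0.0,-0.0],[0,0,np.float64(8.27)],0],[[0.0,0.01,-0.0],[0,0,np.float64(8.27)],0]]
```

move_arm --moves '[[[-0.01,0.01,0],[0,0,8],0],[[0,0,0],[0,0,8],0],[[0,0.01,0],[0,0,8],0]]'

```text
clock: 22.55
position: [0.5444, -0.1107, 0.1142]
ee_rot: [0.79, 0.613, 0.0, 0.0]
ft_force: [0.9, -0.9, -1.0]
grip_width: 0.149
```

move_arm --moves '[[[-0.01,0.01,0],[0,0,7],0],[[0,0,0],[0,0,7],0]]'

```text
clock: 22.8
position: [0.5446, -0.111, 0.1142]
ee_rot: [0.859, 0.513, 0.001, 0.0]
ft_force: [0.4, 0.4, -0.8]
grip_width: 0.144
```

Run:
```python
from h import *
o=get_obs(); print(o['clock'],o['position'],yaw(o),o['ft_force'],o['torque'])
```

```text
22.8 [ 0.54464412 -0.11097291  0.11418811] 61.680719487892915 [ 0.44370977  0.37421809 -0.80202145] [-0.01889984 -0.04509805  0.09625869]
```

move_arm --moves '[[[0,0,0],[0,0,5],0],[[0,0.01,0],[0,0,5],0],[[0,0,0],[0,0,5],0],[[0,0,0],[0,0,3],0],[[0,0,0],[0,0,2],0]]'

```text
clock: 23.42
position: [0.5448, -0.1111, 0.1142]
ee_rot: [0.934, 0.357, 0.001, 0.0]
ft_force: [0.4, 0.6, 0.6]
grip_width: 0.154
```

Run:
```python
from h import *
o=get_obs(); print(o['clock'],o['position'],yaw(o),o['ft_force'],o['torque'])
```

```text
23.425 [ 0.54479584 -0.11108735  0.11418385] 41.836277945490195 [0.39690326 0.57398961 0.55191096] [ 0.01096326 -0.00206308  0.22144706]
```

move_arm --moves '[[[0,0,0],[0,0,1.5],0],[[0,0,0],[0,0,1],0],[[0,0,0],[0,0,1],0],[[0,0,0],[0,0,0],0]]'

```text
clock: 23.92
position: [0.5446, -0.1111, 0.1141]
ee_rot: [0.944, 0.329, 0.0, 0.0]
ft_force: [-0.5, -0.4, 5.4]
grip_width: 0.149
```

Run:
```python
from h import *
o=get_obs(); print(o['clock'],o['position'],yaw(o),o['ft_force'],o['torque'])
```

```text
23.925 [ 0.54458106 -0.11114469  0.11414798] 38.421253159989284 [-0.51785255 -0.4145837   5.39475443] [-0.10310226 -0.02556056  1.01063001]
```

move_arm --moves '[[[0,0,0],[0,0,1],0],[[0,0,0],[0,0,0.5],0],[[0,0,0],[0,0,0],0]]'

```text
clock: 24.3
position: [0.5446, -0.1111, 0.1142]
ee_rot: [0.948, 0.317, 0.0, 0.0]
ft_force: [-0.1, -1.2, 6.8]
grip_width: 0.146
```

Run:
```python
from h import *
o=get_obs(); print(o['clock'],o['position'],yaw(o),o['ft_force'],o['torque'])
```

```text
24.3 [ 0.54456894 -0.11112412  0.11422546] 36.98856481538884 [-0.07184287 -1.24463841  6.78458548] [-0.13279774  0.10519786  1.60070133]
```

move_arm --moves '[[[0,0,0],[0,0,0],0.3],[[0,0,0],[0,0,0],0.7],[[0,0,0],[0,0,0],0.9],[[0,0,-1],[0,0,0],0.9],[[-0.2,0,-1],[0,0,0],0.9]]'

```text
clock: 24.92
position: [0.5401, -0.1139, 0.1641]
ee_rot: [0.949, 0.316, -0.0, -0.0]
ft_force: [0.3, 0.9, 0.0]
grip_width: 0.897
```

move_arm --moves '[[[-0.2,0,-1],[0,0,0],0.9],[[-0.2,0,-1],[0,0,0],0.9],[[0,0,-1],[0,0,0],0.9],[[0,0,0],[0,0,0],0.9]]'

```text
clock: 25.42
position: [0.533, -0.1204, 0.2404]
ee_rot: [0.949, 0.316, 0.001, 0.0]
ft_force: [0.6, 0.4, 0.0]
grip_width: 0.897
```

Run:
```python
from h import *
import pickle
o=get_obs(); ci=snap('wrist','w5',(200,60,440,260),3); pickle.dump(ci,open('w5.pkl','wb')); print(o['clock'],o['position'],yaw(o))
```

```text
25.425 [ 0.5330251  -0.12036178  0.24036792] 36.866323981720214
```

View pics/w5.png

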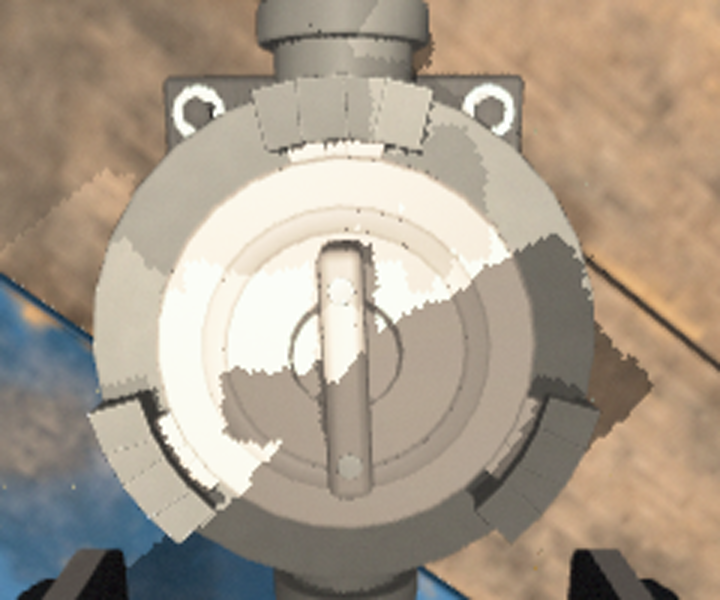

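The bar runs (342,250) to (350,490), and an ear shows under each claw, e.g. (337,150). Checking the yaw numerically.

Run:
```python
from h import *
import pickle; ci=pickle.load(open('w5.pkl','rb'))
f=lambda u,v,z: ray(ci,(u+.5)/3-.5+200,(v+.5)/3-.5+60,z)
ang=lambda d: np.degrees(np.arctan2(d[1],d[0]))
print('screws',ang(f(341,291,.137)-f(349.5,467,.137)),'bar mid',(f(342,248,.137)+f(350,490,.137))/2)
a,b=f(199,110,.01),f(489,109,.01); print('bolts',ang(a-b)-90)
C=np.array([.5433,-.1121]); 
for n,(u,v) in dict(earL=(289,158),earR=(384,155)).items(): print(n,ang(f(u,v,.097)[:2]-C))
for n,(u,v) in dict(clL=(269,152),clR=(421,151)).items(): print(n,ang(f(u,v,.0975)[:2]-C))
s=f(342,275,.1); print(get_obs()['clock'])
```

```text
screws 39.57970407285996 bar mid [ 0.54439923 -0.11226082  0.137     ]
bolts 37.119586428804695
earL 52.605759814792506
earR 25.465544756208388
clL 57.275809578505886
clR 16.07051941846825
25.475
```

The bar reads 39.6° while the valve reads about 37°. That could be calibration bias or a small gap at the stop, so I'll regrip along the bar and press clockwise once more.

Run:
```python
from h import *
o=get_obs(); plan(o['position'],yaw(o),[.5446,-.1118,.1142],39.6,6,.9)
```

```text
[[[0.1,0.0,0.83],[0,0,np.float64(-0.45)],0.9],[[0.1,0.01,0.83],[0,0,np.float64(-0.45)],0.9],[[0.09,0.01,0.84],[0,0,np.float64(-0.45)],0.9],[[0.1,0.0,0.83],[0,0,np.float64(-0.45)],0.9],[[0.1,0.01,0.83],[0,0,np.float64(-0.45)],0.9]]
[[[0.1,0.01,0.83],[0,0,np.float64(-0.45)],0.9]]
```

move_arm --moves '[[[0.1,0,0.83],[0,0,-0.45],0.9],[[0.1,0.01,0.83],[0,0,-0.45],0.9],[[0.1,0.01,0.83],[0,0,-0.45],0.9],[[0.1,0,0.83],[0,0,-0.45],0.9],[[0.1,0.01,0.83],[0,0,-0.45],0.9]]'

```text
clock: 26.1
position: [0.5418, -0.1128, 0.1331]
ee_rot: [0.942, 0.335, -0.001, -0.0]
ft_force: [0.6, -1.1, 0.7]
grip_width: 0.902
```

move_arm --moves '[[[0.1,0.01,0.83],[0,0,-0.45],0.9],[[0,0,0],[0,0,0],0.5],[[0,0,0],[0,0,0],0.1],[[0,0,0],[0,0,0],0],[[0,0,0],[0,0,0],0]]' --squeeze 80

```text
clock: 26.72
position: [0.545, -0.1116, 0.1152]
ee_rot: [0.941, 0.339, 0.001, -0.0]
ft_force: [-2.9, 1.7, 7.5]
grip_width: 0.146
```

move_arm --moves '[[[0,0,0],[0,0,0],0],[[0,0,0],[0,0,0],0]]'

```text
clock: 26.98
position: [0.5449, -0.1115, 0.1152]
ee_rot: [0.941, 0.339, 0.0, -0.0]
ft_force: [-2.0, 0.7, 6.3]
grip_width: 0.149
```

Run:
```python
from h import *
o=get_obs(); print(o['clock'],o['position'],yaw(o),o['ft_force'],o['torque'],o['grip_width'])
```

```text
26.975 [ 0.54492435 -0.11152891  0.11520994] 39.614089526630586 [-1.9976923   0.73867635  6.25261877] [0.20888    0.64054551 0.32026114] 0.14890373898849787
```

move_arm --moves '[[[0,0,0],[0,0,1],0],[[0,0,0],[0,0,1],0],[[0,0,0],[0,0,0],0]]'

```text
clock: 27.35
position: [0.5449, -0.1112, 0.1152]
ee_rot: [0.946, 0.323, 0.0, -0.0]
ft_force: [-3.8, 1.2, 7.7]
grip_width: 0.146
```

Run:
```python
from h import *
o=get_obs(); print(o['clock'],o['position'],yaw(o),o['ft_force'],o['torque'])
```

```text
27.35 [ 0.54485209 -0.11118498  0.11522078] 37.720212720910844 [-3.84886168  1.17526261  7.65587901] [0.29320506 0.90821506 1.28732044]
```

move_arm --moves '[[[0,0,0],[0,0,1],0],[[0,0,0],[0,0,1],0],[[0,0,0],[0,0,0],0]]'

```text
clock: 27.72
position: [0.5448, -0.1111, 0.1152]
ee_rot: [0.952, 0.307, 0.0, -0.0]
ft_force: [-4.8, 0.5, 8.3]
grip_width: 0.142
```

Run:
```python
from h import *
o=get_obs(); print(o['clock'],o['position'],yaw(o),o['ft_force'],o['torque'])
```

```text
27.725 [ 0.54478854 -0.11112578  0.11524044] 35.79890709188429 [-4.8304125   0.51406412  8.33953324] [0.13451122 1.0528565  2.09406565]
```

Torque climbs linearly from 39.6° (0.3, then 1.3, then 2.1 N m), so the cover is hard against its stop. Releasing and retreating.

move_arm --moves '[[[0,0,0],[0,0,-1],0],[[0,0,0],[0,0,-1],0.3],[[0,0,0],[0,0,0],0.7],[[0,0,0],[0,0,0],0.9],[[0,0,-1],[0,0,0],0.9]]'

```text
clock: 28.35
position: [0.5435, -0.1115, 0.1381]
ee_rot: [0.947, 0.322, -0.002, -0.0]
ft_force: [0.2, -1.0, 1.5]
grip_width: 0.901
```

move_arm --moves '[[[0,0,-1],[0,0,0],0.9],[[-0.25,0,-1],[0,0,0],0.9],[[-0.25,0,-1],[0,0,0],0.9],[[-0.1,0,-1],[0,0,0],0.9],[[0,0,0],[0,0,0],0.9]]'

```text
clock: 28.98
position: [0.5336, -0.1212, 0.241]
ee_rot: [0.947, 0.322, 0.002, 0.0]
ft_force: [-0.4, -0.3, -1.2]
grip_width: 0.898
```

Run:
```python
from h import *
o=get_obs(); ci=snap('wrist','w6',(200,60,440,260),3); print(o['clock'],o['position'],yaw(o),o['ft_force'])
```

```text
28.975 [ 0.53360674 -0.121243    0.24100003] 37.54199453535474 [-0.41723787 -0.31128127 -1.15812008]
```

View pics/w6.png

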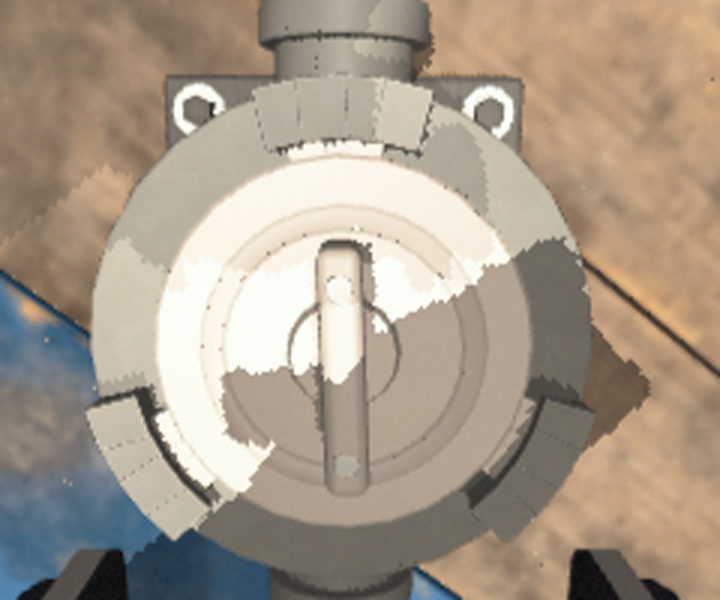

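The cover has not moved: the bar is at (340,250)–(347,490), an ear is under each claw and against its wall, and the gripper is clear. Handing in.

```bash
python3 -c "
from h import *
print(hand_in())"
```

```text
the job is handed in; nothing more can be done
None
```

The job is done and handed in at about 29 s of the 64 s allowed.

- **Cover off:** I turned the larger cover 60° anticlockwise, lifted it off and set it flat on the bench to the left of the valve.
- **Disc:** I gripped it lightly by the boss, slid it 34 mm across the chamber floor and let go over the seat. The picture showed it concentric in the seat, with the seat ring visible all round. I judged the drop from that picture; the height was not measured.
- **Cover back on:** I refitted it and turned it clockwise to the stop. On a second grip, the turning torque rose steadily from 0.3 to 2.1 N m and the bar did not move. The last picture shows an ear under each claw and the gripper clear.
- **Disagreement:** my camera measurements put the bar at about 39.6° and the valve's axis at about 37°. I put the 2.5° down to calibration or pixel error, because the torque showed a hard stop.
- **Other items:** I touched none of the oil can, wrench, pliers or tape. I took no final picture of them.

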